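# Pack the steamed rice cakes and snap the food box shut

### The arm

A 7-joint arm with a two-finger parallel gripper is mounted at the origin on the work surface. World frame = base frame: x ahead of the robot, y to its left, z up, the work surface at z = 0. Lengths are in m, angles in rad, forces in N, time in s.
With the tool pointing down it reaches from about 0.4 to 0.75 m from the base axis. Payload 19.5 kg.
Tool frame: the origin (TCP) lies at the very end of the fingers, on their centre line; the grasp point (between the pads) lies 19 mm behind it; z points along the fingers, y is the direction in which the jaws open and shut (so a half turn about z gives the same grasp; the last joint's range is limited). The gripper opens to 85 mm and grips with 20 to 120 N. Pads are 22 mm wide; open, the fingers measure 114 mm over their backs; the gripper's body (76 mm by 85 mm) begins 54 mm behind the grasp point. The pads swing forward as they close: fully open they stand 13 mm farther back than shut.
Start: joints at [1.104, 0.707, -0.028, 1.485, 0.022, 0.951, -0.075], TCP at [0.237, -0.524, 0.196] pointing down, gripper open.
Joint ranges: [-2.71, 2.71], [-0.32, 2.16], [-1.57, 1.52], [0, 2.45], [-1.46, 4.6], [0, 2.02], [-2.83, 2.83]. Speed limits (rad/s): [1.89, 1.89, 2.57, 2.57, 3.01, 3.01, 3.01].

### API

Orientations are given as a 3x3 rotation matrix whose columns are the frame's x, y, z axes.
In Python, from station import robot, hand, monitor, read_camera, find_in, pinpoint gives the robot as it stands. The module is installed in compiled form; this text tells all that it offers. Calls block until the motion is done:
- robot.move_to(position, orientation): joint-space move of the TCP to a pose.
- robot.move_straight(position, ori=None, speed=0.15, contact_N=None): straight line of the TCP; ori=None keeps the orientation; speed is the mean speed in m/s. With contact_N (N) it stops when the force on the tool has changed by that much, and returns True; else False.
- robot.move_j(angles): joint-space move.
- hand.command_gripper(opening): opening from 0.0 (shut) to 1.0 (fully open); the grip force is fixed at half the most; returns when the fingers have stopped.
- robot.pause(seconds).
- robot.solve_ik(position, orientation): joint angles nearest the present ones, or None.
- monitor.state(): the state.
- read_camera(name): name is "scene" or "top"; returns a dict with "image" (400x640x3 uint8, red, green, blue), "mtx" (3x3 intrinsics, pixels), "cam_to_world" (4x4, takes a point from camera to world coordinates). Camera axes: x right, y down, z forward; pixel columns grow to the right and rows downward; lengths in m; the calibration is good to about 2 mm. A picture is of the moment at which its call begins. There is no depth.
A pose or a line that the arm cannot do raises robot.PlanningError and nothing moves.
- robot.hand_in(): hands the job in, once; it reports no verdict.
Trained networks look in the newest picture that a camera, given by its name, has taken for a name from the list of things; names that differ only in an ending like _2 or _b are one class to them, and where a whole thing is asked for, a point or a joint stands for the part that bears it (a point fixed in the world has none). Each returns a list of dicts, best first, with "p" (0 to 1); they miss things now and then, are a little off and sometimes report something else, mostly with a low value. They report only what shows in the picture. A call takes as long as a camera call. They do not tell look-alikes from the thing itself.
- find_in(camera, query): "position" ([column, row] in pixels, amid what is visible of it).
- pinpoint(camera, query): "position" ([column, row] in pixels: a listed point, or the origin of a listed thing).
The state is a dict: "clock": time; "q": joint angles; "dq": joint speeds; "joint_torque": joint torques, N m; "ee_pos": TCP position; "ee_rot": TCP orientation; "wrist_force": force on the tool from outside, world axes, zero at the start; "wrist_torque": the same for the moment, N m; "width": opening from 0.0 (shut) to 1.0 (fully open).
Only numpy, scipy, OpenCV 4.12 (cv2) and the standard library are available. Lean on these libraries where they do the work, as an engineer would, in place of code of your own. Each camera call takes 0.05 s, during which the arm holds its last target.

### The job

Pack all the rice cakes from the steamer plate into the food box, each lying flat on its own printed ring, with the row beside the blue stripe filled before the other row is used. Then put the lid on the box, with its tabs still standing up, so that it sits fully down all round, and press each of the four orange snap tabs until all lie flush. Leave the salt jar, cooker weight and gasket where they are.

Things in the scene. Friction and masses are not known exactly. Their poses are not given: they have to be found in the camera images.
- cake1_center (a point): Firm steamed rice cake, cream disc with a brown spot on top, diameter 40, height 26, 40 g, z along its axis; either face up is flat; point at its centre. 4 to 6 are present, absent ones read None. At first they lie on a fixed flat aluminium steamer plate (diameter 240, upper face 5 above the worktop; box in the middle, lid on the other side) round a circle of radius 78, about 78 between centres.
- cake2_center (a point): Firm steamed rice cake, cream disc with a brown spot on top, diameter 40, height 26, 40 g, z along its axis; either face up is flat; point at its centre. 4 to 6 are present, absent ones read None. At first they lie on a fixed flat aluminium steamer plate (diameter 240, upper face 5 above the worktop; box in the middle, lid on the other side) round a circle of radius 78, about 78 between centres.
- cake3_center (a point): Firm steamed rice cake, cream disc with a brown spot on top, diameter 40, height 26, 40 g, z along its axis; either face up is flat; point at its centre. 4 to 6 are present, absent ones read None. At first they lie on a fixed flat aluminium steamer plate (diameter 240, upper face 5 above the worktop; box in the middle, lid on the other side) round a circle of radius 78, about 78 between centres.
- cake4_center (a point): Firm steamed rice cake, cream disc with a brown spot on top, diameter 40, height 26, 40 g, z along its axis; either face up is flat; point at its centre. 4 to 6 are present, absent ones read None. At first they lie on a fixed flat aluminium steamer plate (diameter 240, upper face 5 above the worktop; box in the middle, lid on the other side) round a circle of radius 78, about 78 between centres.
- cake5_center (a point): Firm steamed rice cake, cream disc with a brown spot on top, diameter 40, height 26, 40 g, z along its axis; either face up is flat; point at its centre. 4 to 6 are present, absent ones read None. At first they lie on a fixed flat aluminium steamer plate (diameter 240, upper face 5 above the worktop; box in the middle, lid on the other side) round a circle of radius 78, about 78 between centres.
- cake6_center (a point): Firm steamed rice cake, cream disc with a brown spot on top, diameter 40, height 26, 40 g, z along its axis; either face up is flat; point at its centre. 4 to 6 are present, absent ones read None. At first they lie on a fixed flat aluminium steamer plate (diameter 240, upper face 5 above the worktop; box in the middle, lid on the other side) round a circle of radius 78, about 78 between centres.
- box_rim (a point): White open-topped food box, fixed: outside 166 (its x) by 176 (its y), 44 high, walls 4, floor 5. The point is the centre of the mouth at rim height (44 above the worktop), axes the box's own, z up. A blue stripe runs along its -x side (nearer the robot), inside and out.
- ring_a1 (a point): Blue ring (diameter 45) printed flat on the box floor: row a (beside the blue stripe), place 1 of 3; the point is its centre on the floor's upper face. Rows are 66 apart (box x), places 52 apart (box y): beside a cake in place there are 26 free to the wall or next row along box x, but only 12 along box y.
- ring_a2 (a point): Blue ring (diameter 45) printed flat on the box floor: row a (beside the blue stripe), place 2 of 3; the point is its centre on the floor's upper face. Rows are 66 apart (box x), places 52 apart (box y): beside a cake in place there are 26 free to the wall or next row along box x, but only 12 along box y.
- ring_a3 (a point): Blue ring (diameter 45) printed flat on the box floor: row a (beside the blue stripe), place 3 of 3; the point is its centre on the floor's upper face. Rows are 66 apart (box x), places 52 apart (box y): beside a cake in place there are 26 free to the wall or next row along box x, but only 12 along box y.
- ring_b1 (a point): Blue ring (diameter 45) printed flat on the box floor: row b (far from the blue stripe), place 1 of 3; the point is its centre on the floor's upper face. Rows are 66 apart (box x), places 52 apart (box y): beside a cake in place there are 26 free to the wall or next row along box x, but only 12 along box y.
- ring_b2 (a point): Blue ring (diameter 45) printed flat on the box floor: row b (far from the blue stripe), place 2 of 3; the point is its centre on the floor's upper face. Rows are 66 apart (box x), places 52 apart (box y): beside a cake in place there are 26 free to the wall or next row along box x, but only 12 along box y.
- ring_b3 (a point): Blue ring (diameter 45) printed flat on the box floor: row b (far from the blue stripe), place 3 of 3; the point is its centre on the floor's upper face. Rows are 66 apart (box x), places 52 apart (box y): beside a cake in place there are 26 free to the wall or next row along box x, but only 12 along box y.
- lid_handle (a point): Loose clear lid, 240 g, grey edge, blue bar handle 18 (x) by 66 (y) by 30 high; the point is the handle's centre. Plate 174 (x) by 184 (y) by 5, upper face 15 below the point. Under it a round-edged lip, 148 by 158, 6 deep, drops into the box mouth with 5 clearance a side; on the worktop the lid lies on it (point 26 up). Seated, either way round: point 20 above the rim, x axes parallel.
- tab1 (a joint): Orange snap tab at the middle of the lid's +x side, 38 wide, 36 long, 4 thick, hinged on its inner edge 49 from the lid's middle, outer edge by the lid's rim, standing 13 to 17 proud. Value in rad: 0 to 0.1 = standing, 0.5 = flush and engaged. Stiff (about 6 N pushed straight down near the outer edge), stays where it is left. Flush, its upper face is 10.5 below the lid_handle point.
- tab2 (a joint): Orange snap tab at the middle of the lid's +y side, 38 wide, 36 long, 4 thick, hinged on its inner edge 54 from the lid's middle, outer edge by the lid's rim, standing 13 to 17 proud. Value in rad: 0 to 0.1 = standing, 0.5 = flush and engaged. Stiff (about 6 N pushed straight down near the outer edge), stays where it is left. Flush, its upper face is 10.5 below the lid_handle point.
- tab3 (a joint): Orange snap tab at the middle of the lid's -x side, 38 wide, 36 long, 4 thick, hinged on its inner edge 49 from the lid's middle, outer edge by the lid's rim, standing 13 to 17 proud. Value in rad: 0 to 0.1 = standing, 0.5 = flush and engaged. Stiff (about 6 N pushed straight down near the outer edge), stays where it is left. Flush, its upper face is 10.5 below the lid_handle point.
- tab4 (a joint): Orange snap tab at the middle of the lid's -y side, 38 wide, 36 long, 4 thick, hinged on its inner edge 54 from the lid's middle, outer edge by the lid's rim, standing 13 to 17 proud. Value in rad: 0 to 0.1 = standing, 0.5 = flush and engaged. Stiff (about 6 N pushed straight down near the outer edge), stays where it is left. Flush, its upper face is 10.5 below the lid_handle point.
- weight: Steel pressure cooker weight, diameter 34, height 50, bystander; origin under its centre.
- gasket: Black silicone gasket ring, diameter 120, 10 high, lying flat, bystander; origin under its centre.
- salt_jar: Ceramic salt jar with closed lid, diameter 72, height 100, bystander; origin under its centre.
Mind the look-alikes: they are no part of the job. Leave any green or red look-alike of the part that bears cake5_center alone.

How it is judged:
On the way, in this order (a step that is already met when the one before it is completed fails the run):
1. every rice cake lies flat on its own ring and the row beside the blue stripe is full ((horizontal distance between cake1_center and ring_a1 below 0.01 m or horizontal distance between cake1_center and ring_a2 below 0.01 m or horizontal distance between cake1_center and ring_a3 below 0.01 m or horizontal distance between cake1_center and ring_b1 below 0.01 m or horizontal distance between cake1_center and ring_b2 below 0.01 m or horizontal distance between cake1_center and ring_b3 below 0.01 m) and z of each of cake1_center, cake2_center, cake3_center, cake4_center, cake5_center, cake6_center in the frame of box_rim below -0.018 m and angle between the z axis of each of cake1_center, cake2_center, cake3_center, cake4_center, cake5_center, cake6_center and the z axis of box_rim, either way round below 0.15 rad and (horizontal distance between cake2_center and ring_a1 below 0.01 m or horizontal distance between cake2_center and ring_a2 below 0.01 m or horizontal distance between cake2_center and ring_a3 below 0.01 m or horizontal distance between cake2_center and ring_b1 below 0.01 m or horizontal distance between cake2_center and ring_b2 below 0.01 m or horizontal distance between cake2_center and ring_b3 below 0.01 m) and (horizontal distance between cake3_center and ring_a1 below 0.01 m or horizontal distance between cake3_center and ring_a2 below 0.01 m or horizontal distance between cake3_center and ring_a3 below 0.01 m or horizontal distance between cake3_center and ring_b1 below 0.01 m or horizontal distance between cake3_center and ring_b2 below 0.01 m or horizontal distance between cake3_center and ring_b3 below 0.01 m) and (horizontal distance between cake4_center and ring_a1 below 0.01 m or horizontal distance between cake4_center and ring_a2 below 0.01 m or horizontal distance between cake4_center and ring_a3 below 0.01 m or horizontal distance between cake4_center and ring_b1 below 0.01 m or horizontal distance between cake4_center and ring_b2 below 0.01 m or horizontal distance between cake4_center and ring_b3 below 0.01 m) and (horizontal distance between cake5_center and ring_a1 below 0.01 m or horizontal distance between cake5_center and ring_a2 below 0.01 m or horizontal distance between cake5_center and ring_a3 below 0.01 m or horizontal distance between cake5_center and ring_b1 below 0.01 m or horizontal distance between cake5_center and ring_b2 below 0.01 m or horizontal distance between cake5_center and ring_b3 below 0.01 m) and (horizontal distance between cake6_center and ring_a1 below 0.01 m or horizontal distance between cake6_center and ring_a2 below 0.01 m or horizontal distance between cake6_center and ring_a3 below 0.01 m or horizontal distance between cake6_center and ring_b1 below 0.01 m or horizontal distance between cake6_center and ring_b2 below 0.01 m or horizontal distance between cake6_center and ring_b3 below 0.01 m) and horizontal distance between any of cake1_center, cake2_center, cake3_center, cake4_center, cake5_center, cake6_center and ring_a1 below 0.01 m and horizontal distance between any of cake1_center, cake2_center, cake3_center, cake4_center, cake5_center, cake6_center and ring_a2 below 0.01 m and horizontal distance between any of cake1_center, cake2_center, cake3_center, cake4_center, cake5_center, cake6_center and ring_a3 below 0.01 m), for 0.2 s.
2. the lid sits fully down on the box with all its tabs still up (horizontal distance between lid_handle and box_rim below 0.009 m and z of lid_handle in the frame of box_rim between 0.017 and 0.0235 m and angle between the x axis of lid_handle and the x axis of box_rim, either way round below 0.12 rad and angle between lid_handle's own z axis and vertical below 0.05 rad and value of joint each of tab1, tab2, tab3, tab4 below 0.3 rad), for 0.2 s.
3. all four tabs are pressed flush while the lid is on the box (horizontal distance between lid_handle and box_rim below 0.009 m and z of lid_handle in the frame of box_rim between 0.017 and 0.0235 m and angle between the x axis of lid_handle and the x axis of box_rim, either way round below 0.12 rad and angle between lid_handle's own z axis and vertical below 0.05 rad and value of joint each of tab1, tab2, tab3, tab4 above 0.43 rad), for 0.2 s.
At the end, for the whole second after the job is handed in: Every rice cake lies flat inside the box within 10 mm of the centre of a printed ring, all three rings beside the blue stripe are taken, the lid is seated level on the rim (within 9 mm and 0.12 rad of the box, down within 3 mm), and all four tabs are down past 0.43 rad (all of step 1 and all of step 3); the robot touches nothing.
It fails at once if the weight is pushed away or toppled (distance of weight from where it was at the start of the episode above 0.03 m or angle between weight's own z axis and vertical above 0.5 rad).
It fails at once if the gasket is pushed away or toppled (distance of gasket from where it was at the start of the episode above 0.03 m or angle between gasket's own z axis and vertical above 0.5 rad).
It fails at once if the salt jar is pushed away or toppled (distance of salt_jar from where it was at the start of the episode above 0.03 m or angle between salt_jar's own z axis and vertical above 0.5 rad).
Of cake1, cake2, cake3, cake4, cake5, cake6 only 4 to 6 are there at a start; the rules pass over those that are not, and their reading is None.
At some moment in a run one of lid may be knocked a few centimetres aside while the robot is not near it.
Once in a run the grip may slacken for a moment while it holds something.
It also fails if it takes over 210 s, if anything falls off the work surface, if the arm or the gripper's body presses on something with over 40 N, if the wrist force passes 120 N, or if a joint passes its speed limit or range.

## Working session

There is one attempt and no reset: what is moved stays moved. The work goes in short steps, each a Python script; the robot and the scene stay as the last script left them, time stands still between calls to the robot, and variables do not carry over. Pictures are saved under pics/ and viewed, and the job is handed in when it is done.

```bash
mkdir -p pics; ls
python3 - <<'E'
from station import *
import cv2
for n in ["scene","top"]:
    c=read_camera(n); cv2.imwrite(f"pics/{n}0.png",c["image"][:,:,::-1]); print(c["mtx"].round(1).tolist(),c["cam_to_world"].round(3).tolist())
for n in ["scene","top"]:
    for q in ["cake1_center","box_rim","ring_a1","lid_handle","tab1","weight","gasket","salt_jar"]:
        print(n,q,[(round(d["p"],2),[round(float(v)) for v in d["position"]]) for d in pinpoint(n,q)][:8])
s=monitor.state(); print(s["clock"],s["ee_rot"],s["wrist_force"])
E
```

```text
pics
[[383.6, 0.0, 318.9], [0.0, 383.6, 199.5], [0.0, 0.0, 1.0]] [[-0.802, 0.375, -0.464, 1.073], [0.597, 0.486, -0.638, 0.724], [-0.014, -0.789, -0.614, 0.76], [0.0, 0.0, 0.0, 1.0]]
[[444.0, 0.0, 324.9], [0.0, 444.0, 194.0], [0.0, 0.0, 1.0]] [[0.01, -0.995, 0.1, 0.391], [-1.0, -0.012, -0.015, 0.007], [0.016, -0.1, -0.995, 1.223], [0.0, 0.0, 0.0, 1.0]]
scene cake1_center [(0.73, [378, 268])]
scene box_rim [(0.63, [314, 212])]
scene ring_a1 [(0.87, [316, 207]), (0.82, [323, 218]), (0.76, [336, 226])]
scene lid_handle [(0.69, [275, 165])]Traceback (most recent call last):
  File "<stdin>", line 7, in <module>
ValueError: it knows: box_rim, cake1_center, cake2_center, cake3_center, cake4_center, cake5_center, cake6_center, gasket, lid_handle, ring_a, ring_b, salt_jar, weight
```

Run:
```python
from station import *
for n in ["top","scene"]:
    for q in ["cake1_center","cake2_center","cake3_center","cake4_center","cake5_center","cake6_center","box_rim","ring_a1","ring_b","lid_handle","weight","gasket","salt_jar"]:
        try: print(n,q,[(round(d["p"],2),[round(float(v),1) for v in d["position"]]) for d in pinpoint(n,q)][:8])
        except ValueError as e: print(q,e)
s=monitor.state(); print(s["clock"],s["ee_rot"].round(3).tolist(),s["wrist_force"],s["q"])
```

```text
top cake1_center [(0.72, [222.1, 176.7])]
top cake2_center [(0.72, [189.3, 176.4])]
top cake3_center [(0.56, [175.5, 202.5])]
top cake4_center [(0.44, [187.0, 227.2])]
top cake5_center [(0.7, [229.9, 283.9]), (0.51, [184.4, 280.9]), (0.44, [214.5, 227.0]), (0.33, [431.7, 192.2])]
top cake6_center [(0.44, [232.2, 204.0])]
top box_rim [(0.94, [314.2, 168.7])]
top ring_a1 [(0.6, [294.1, 181.6]), (0.2, [190.2, 178.5])]
ring_b it knows: box_rim, cake1_center, cake2_center, cake3_center, cake4_center, cake5_center, cake6_center, gasket, lid_handle, ring_a, ring_b, salt_jar, weight
top lid_handle [(0.75, [433.9, 193.4]), (0.32, [295.0, 180.5])]
top weight [(0.54, [251.7, 109.6]), (0.41, [393.1, 118.6]), (0.21, [223.3, 176.7])]
top gasket [(0.95, [390.4, 115.6])]
top salt_jar [(0.86, [315.8, 104.8])]
scene cake1_center [(0.73, [377.6, 267.7])]
scene cake2_center [(0.7, [399.9, 285.3]), (0.44, [233.3, 210.7]), (0.41, [334.1, 227.3])]
scene cake3_center []
scene cake4_center [(0.79, [438.2, 260.4]), (0.17, [233.7, 209.9])]
scene cake5_center [(0.77, [479.3, 243.4]), (0.66, [443.6, 219.1]), (0.64, [419.8, 244.2])]
scene cake6_center [(0.7, [261.2, 247.9]), (0.62, [384.5, 249.4])]
scene box_rim [(0.63, [314.4, 212.0])]
scene ring_a1 [(0.87, [316.5, 207.2]), (0.82, [322.7, 217.5]), (0.76, [336.3, 226.2])]
ring_b it knows: box_rim, cake1_center, cake2_center, cake3_center, cake4_center, cake5_center, cake6_center, gasket, lid_handle, ring_a, ring_b, salt_jar, weight
scene lid_handle [(0.69, [274.7, 164.6])]
scene weight [(0.82, [305.2, 285.8])]
scene gasket [(0.58, [235.8, 209.0])]
scene salt_jar [(0.71, [262.8, 248.5]), (0.66, [317.3, 237.5]), (0.51, [292.2, 217.7])]
1.5 [[0.911, 0.412, -0.0], [0.412, -0.911, 0.0], [0.0, -0.0, -1.0]] [0.39512452 0.11776454 0.01846873] [ 1.10430088  0.70648833 -0.02759144  1.48457278  0.0219926   0.95090579
 -0.07546899]
```

View pics/top0.png

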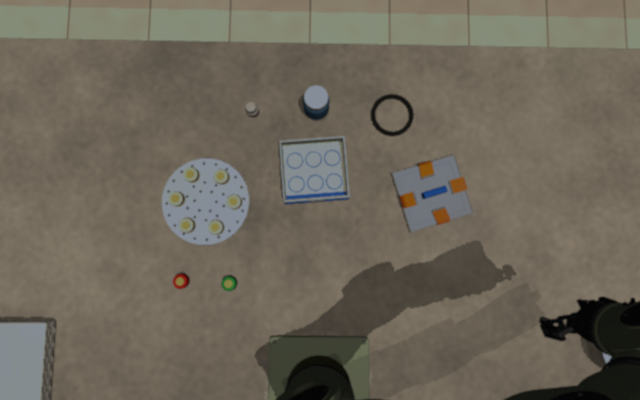

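View pics/scene0.png

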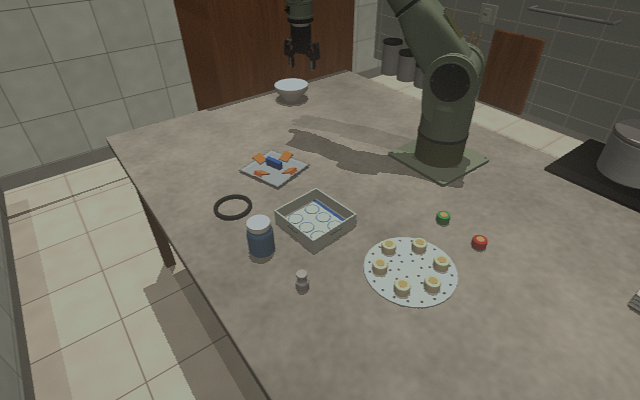

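```bash
cat > h.py <<'E'
import numpy as np, cv2
from station import *
def ray(c,uv,z):
    K=c["mtx"];T=c["cam_to_world"]
    d=T[:3,:3]@np.linalg.solve(K,np.array([uv[0],uv[1],1.0])); o=T[:3,3]
    return (o+d*(z-o[2])/d[2])
def proj(c,P):
    T=np.linalg.inv(c["cam_to_world"]); p=T[:3,:3]@np.asarray(P,float)+T[:3,3]; q=c["mtx"]@p; return q[:2]/q[2]
def crop(img,x0,y0,x1,y1,s,name,pts=()):
    im=cv2.resize(img[y0:y1,x0:x1],None,fx=s,fy=s,interpolation=cv2.INTER_CUBIC)[:,:,::-1].copy()
    for p in pts: cv2.drawMarker(im,(int((p[0]-x0+.5)*s),int((p[1]-y0+.5)*s)),(255,0,255),cv2.MARKER_CROSS,8,1)
    cv2.imwrite(name,im)
E
python3 - <<'E'
from h import *
c=read_camera("top");im=c["image"]
crop(im,155,90,485,245,2.4,"pics/t1.png")
s=read_camera("scene")
crop(s["image"],205,140,485,310,2.8,"pics/s1.png")
hsv=cv2.cvtColor(im,cv2.COLOR_RGB2HSV)
def comps(m,lo):
    n,l,st,ce=cv2.connectedComponentsWithStats(m.astype(np.uint8))
    return [(int(st[i,4]),ce[i].round(1).tolist()) for i in range(1,n) if st[i,4]>=lo]
for p in [(190,174),(221,176),(205,200),(200,165),(312,143),(313,160),(434,191),(425,169),(410,185)]: print(p,im[p[1],p[0]],hsv[p[1],p[0]])
E
```

```text
(190, 174) [133 122  64] [ 25 132 133]
(221, 176) [132 123  64] [ 26 131 132]
(205, 200) [133 141 150] [106  29 150]
(200, 165) [133 141 150] [106  29 150]
(312, 143) [114 119 115] [ 66  11 119]
(313, 160) [133 141 144] [ 98  19 144]
(434, 191) [ 27  66 126] [108 200 126]
(425, 169) [132  81  12] [ 17 232 132]
(410, 185) [112 116 124] [110  25 124]
```

View pics/t1.png

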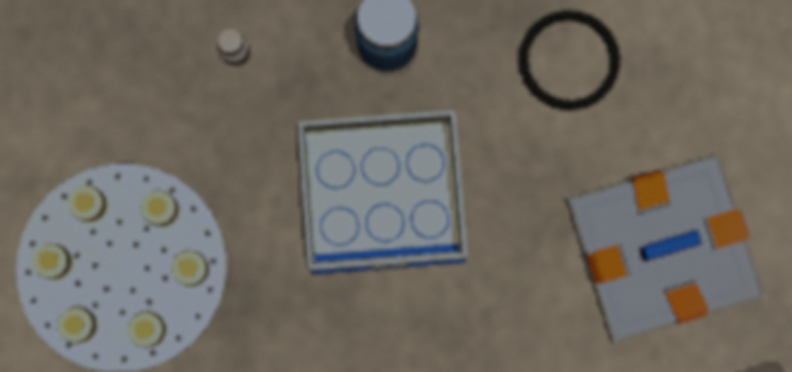

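View pics/s1.png

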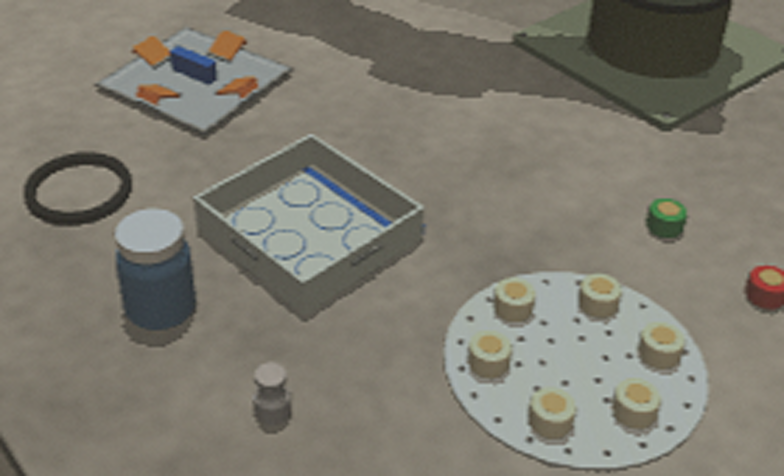

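```bash
cat >> h.py <<'E'
def comps(m,lo,roi=None):
    m=m.astype(np.uint8)
    if roi is not None:
        k=np.zeros_like(m); k[roi[1]:roi[3],roi[0]:roi[2]]=1; m=m*k
    n,l,st,ce=cv2.connectedComponentsWithStats(m)
    return [(int(st[i,4]),ce[i]) for i in range(1,n) if st[i,4]>=lo]
def hsvof(c): return cv2.cvtColor(c["image"],cv2.COLOR_RGB2HSV).astype(int)
def cakes_px(c,roi=None):
    h=hsvof(c); return comps((abs(h[...,0]-23)<10)&(h[...,1]>95)&(h[...,1]<190)&(h[...,2]>90),8,roi)
E
python3 - <<'E'
from h import *
for n,roi in [("top",(155,150,255,250)),("scene",(360,225,470,310))]:
    c=read_camera(n)
    for a,p in cakes_px(c,roi): print(n,a,p.round(1),ray(c,p,0.031)[:2].round(4))
    h=hsvof(c); r=(280,135,350,205) if n=="top" else (272,188,360,250)
    m=(abs(h[...,0]-110)<12)&(h[...,1]>60)
    # ring centres: enclosed regions
    mm=np.zeros(m.shape,np.uint8); mm[r[1]:r[3],r[0]:r[2]]=m[r[1]:r[3],r[0]:r[2]]
    cv2.imwrite(f"pics/m_{n}.png",cv2.resize(mm[r[1]:r[3],r[0]:r[2]]*255,None,fx=6,fy=6,interpolation=0))
    cs,_=cv2.findContours(mm,cv2.RETR_EXTERNAL,cv2.CHAIN_APPROX_NONE)
    for k in cs:
        if len(k)>15:
            (x,y),ax,_=cv2.fitEllipse(k); print("ring",len(k),round(x,1),round(y,1),np.round(ax,1),ray(c,(x,y),0.005)[:2].round(4))
E
```

```text
top 40 [189.7 173.8] [0.5611 0.3534]
top 39 [220.  175.6] [0.5574 0.2718]
top 41 [174.8 198. ] [0.4952 0.3906]
top 38 [232.9 200.9] [0.4891 0.2349]
top 40 [185.2 224.9] [0.4235 0.3597]
top 38 [214.7 226.8] [0.4193 0.2813]
ring 46 296.8 202.0 [ 1.5 22.7] [0.4904 0.0649]
ring 48 336.1 199.0 [ 1.5 23.2] [ 0.5    -0.0431]
ring 122 315.0 194.9 [ 3.6 77. ] [0.5105 0.015 ]
ring 24 298.7 160.0 [15.6 24. ] [0.6075 0.0616]
ring 29 366.2 126.5 [28.3 77. ] [ 0.705  -0.1259]
scene 28 [388.7 243.1] [0.4875 0.2352]
scene 29 [419.6 241.9] [0.4186 0.2824]
scene 36 [441.6 259.3] [0.4222 0.3596]
scene 34 [380.  262.5] [0.5549 0.272 ]
scene 41 [432.6 280. ] [0.4938 0.3907]
scene 39 [402.4 283.5] [0.5594 0.3539]
ring 62 329.3 210.3 [ 2.2 40.6] [0.5097 0.0036]
```

Run:
```python
import cv2,numpy as np
a=cv2.imread("pics/m_top.png");b=cv2.imread("pics/m_scene.png")
h=max(a.shape[0],b.shape[0]);f=lambda i:cv2.copyMakeBorder(i,0,h-i.shape[0],0,10,0,value=(90,90,0))
o=np.hstack([f(a),f(b)]);o=cv2.resize(o,None,fx=.8,fy=.8);cv2.imwrite("pics/m.png",o)
```

```text
(no output)
```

View pics/m.png

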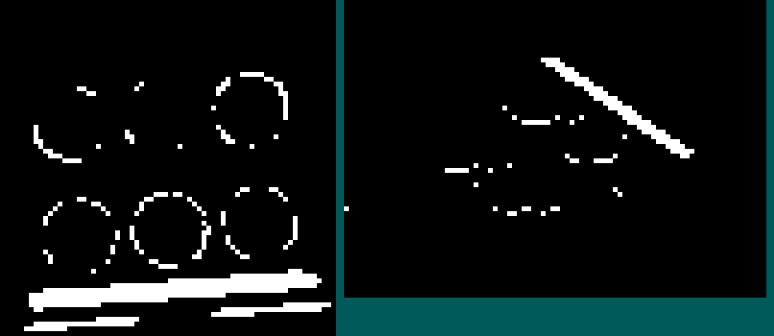

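```bash
cat > boxfit.py <<'E'
from h import *
from scipy.optimize import minimize
from scipy.ndimage import map_coordinates, gaussian_filter
C={n:read_camera(n) for n in ["top","scene"]}
B={}
for n,c in C.items():
    im=c["image"].astype(float); b=im[...,2]-im[...,0]; B[n]=gaussian_filter(b,.7)
th=np.linspace(0,2*np.pi,60,endpoint=False)
def pts(p,r=.0215):
    x,y,a=p;R=np.array([[np.cos(a),-np.sin(a)],[np.sin(a),np.cos(a)]]);o=[]
    for i in(-33,33):
        for j in(-52,0,52):
            q=np.c_[i/1e3+r*np.cos(th),j/1e3+r*np.sin(th)]@R.T+[x,y]
            o.append(np.c_[q,np.full(len(th),.005)])
    return np.vstack(o)
def P(c,X):
    T=np.linalg.inv(c["cam_to_world"]);q=(X@T[:3,:3].T+T[:3,3])@c["mtx"].T;return q[:,:2]/q[:,2:]
def cost(p,names,r=.0215):
    s=0
    for n in names:
        q=P(C[n],pts(p,r)); s-=map_coordinates(B[n],[q[:,1],q[:,0]],order=1).mean()
    return s
for names in (["top"],["scene"],["top","scene"]):
  for r in (.0215,.0225):
    best=None
    for x in np.arange(.565,.60,.004):
      for y in np.arange(-.0,.03,.004):
        for a in (-.02,.02,.06,.1):
            v=cost((x,y,a),names,r)
            if best is None or v<best[0]: best=(v,(x,y,a))
    m=minimize(cost,best[1],args=(names,r),method="Nelder-Mead",options=dict(initial_simplex=np.array(best[1])+np.array([[0,0,0],[.003,0,0],[0,.003,0],[0,0,.03]])))
    print(names,r,m.x.round(4),m.fun)
p=m.x
c=C["top"];x,y,a=p;R=np.array([[np.cos(a),-np.sin(a)],[np.sin(a),np.cos(a)]])
cor=[np.r_[R@[i*.083,j*.088]+[x,y],.044] for i in(-1,1) for j in (-1,1)]
crop(c["image"],270,125,360,215,6,"pics/bf.png",[proj(c,X) for X in cor]+list(P(c,pts(p,0.0005))))
c=C["scene"]
crop(c["image"],265,180,365,260,6,"pics/bf2.png",[proj(c,X) for X in cor]+list(P(c,pts(p,0.0005))))
E
python3 boxfit.py
python3 -c "
import cv2,numpy as np
a=cv2.imread('pics/bf.png');b=cv2.imread('pics/bf2.png');b=cv2.copyMakeBorder(b,0,60,0,0,0)
cv2.imwrite('pics/bfj.png',cv2.resize(np.hstack([a,b]),None,fx=.68,fy=.68))"
```

```text
['top'] 0.0215 [0.5782 0.0188 0.0902] -27.10530344301312
['top'] 0.0225 [0.5782 0.0188 0.09  ] -25.971117692187207
['scene'] 0.0215 [0.5767 0.0189 0.0917] -9.400306595679531
['scene'] 0.0225 [0.5763 0.0189 0.0941] -8.489492313070315
['top', 'scene'] 0.0215 [0.5776 0.0189 0.089 ] -36.091616382559565
['top', 'scene'] 0.0225 [0.5774 0.0189 0.0906] -34.03740034192963
```

View pics/bfj.png

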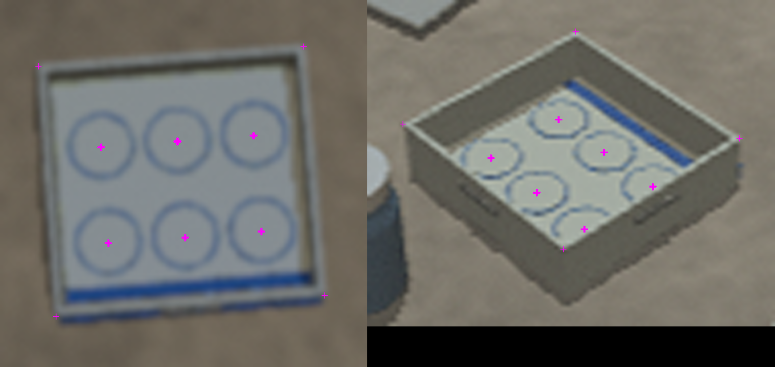

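```bash
cat >> h.py <<'E'
BOX=np.array([0.5776,0.0189]);A=0.09
RB=np.array([[np.cos(A),-np.sin(A)],[np.sin(A),np.cos(A)]])
def bx(x,y): return BOX+RB@np.array([x,y])
def tool(a):
    y=np.array([np.cos(a),np.sin(a),0]);z=np.array([0,0,-1.]);return np.c_[np.cross(y,z),y,z]
def st(): 
    s=monitor.state(); return round(s["clock"],1),s["ee_pos"].round(4).tolist(),round(float(s["width"]),3),s["wrist_force"].round(1).tolist()
CAKES=[(.5603,.3537),(.5562,.2719),(.4945,.3907),(.4883,.2350),(.4229,.3597),(.4190,.2818)]
E
python3 - <<'E'
from h import *
c=read_camera("top")
print("jar",ray(c,(315.8,104.8),0.0),ray(c,(316,97),.1),"weight",ray(c,(252,111),0),"gasket",ray(c,(391,115),0.005))
print((RB.T@(ray(c,(316,97),.1)[:2]-BOX)))
for off in (0,np.pi):
    for p in [np.r_[CAKES[2],.1],np.r_[CAKES[0],.1],np.r_[bx(33,-52),.1],np.r_[bx(33,52),.01],np.r_[bx(-33,52),.01],[.47,-.25,.1]]:
        q=robot.solve_ik(p,tool(A+off)); print(off,None if q is None else np.round(q,2))
E
```

```text
jar [0.76681471 0.0160701  0.        ] [0.75685806 0.01503773 0.1       ] weight [0.74615138 0.19527431 0.        ] gasket [ 0.73910984 -0.1958728   0.005     ]
[ 0.17818542 -0.01995809]
0 [-0.7   0.91 -0.04  1.38  0.04  0.86 -0.66]
0 [-0.55  0.96 -0.14  1.23  0.14  0.96 -0.62]
0 None
0 None
0 None
0 [ 0.55  0.79 -0.23  1.75  0.28  0.63  0.25]
3.141592653589793 [-0.24  1.2  -1.35  1.36  1.16  1.44  1.7 ]
3.141592653589793 [-0.18  1.23 -1.35  1.22  1.17  1.49  1.89]
3.141592653589793 None
3.141592653589793 None
3.141592653589793 None
3.141592653589793 [ 0.16  0.85  0.53  1.77 -0.63  0.7  -2.02]
```

Run:
```python
from h import *
robot.move_to([*CAKES[3],.15],tool(A)); hand.command_gripper(0.75)
print(st(), monitor.state()["q"].round(2))
for off in (0,np.pi):
    for p in [np.r_[CAKES[2],.009],np.r_[CAKES[0],.009],np.r_[CAKES[5],.009],np.r_[bx(33,-52),.1],np.r_[bx(33,52),.01],np.r_[bx(-33,52),.01]]:
        q=robot.solve_ik(p,tool(A+off)); print(off,None if q is None else np.round(q,2))
```

```text
(5.0, [0.4884, 0.2349, 0.15], 0.754, [-0.8, -1.0, -0.6]) [-0.41  0.72 -0.18  1.67  0.17  0.77 -0.58]
0 [-0.66  1.04 -0.13  1.43  0.18  0.69 -0.78]
0 [-0.55  1.08 -0.15  1.29  0.18  0.79 -0.66]
0 [-0.61  0.92 -0.09  1.91  0.22  0.33 -0.78]
0 None
0 None
0 None
3.141592653589793 [-0.33  1.18 -0.94  1.42  1.02  1.06  1.76]
3.141592653589793 [-0.26  1.21 -0.93  1.27  0.99  1.12  1.96]
3.141592653589793 [-0.22  1.05 -0.85  1.89  1.16  0.79  1.49]
3.141592653589793 None
3.141592653589793 None
3.141592653589793 None
```

```bash
cat >> h.py <<'E'
def pick(xy,a=A,z=0.008):
    robot.move_straight([*xy,.09],tool(a),speed=.3)
    hit=robot.move_straight([*xy,z],speed=.1,contact_N=8)
    if hit: print("contact on descent",st())
    hand.command_gripper(0.0); print("grip",st())
    robot.move_straight([*xy,.10],speed=.15); 
def place(xy,a=A,z=0.009):
    robot.move_straight([*xy,.10],tool(a),speed=.3); print("over",st())
    robot.move_straight([*xy,.03],speed=.15)
    hit=robot.move_straight([*xy,z],speed=.05,contact_N=6); print("down",hit,st())
    hand.command_gripper(0.6)
    robot.move_straight([*xy,.10],speed=.2); print("up",st())
E
python3 - <<'E'
from h import *
for p in [np.r_[bx(.033,-.052),.1],np.r_[bx(.033,.052),.01],np.r_[bx(-.033,.052),.01]]:
    q=robot.solve_ik(p,tool(A)); print(None if q is None else np.round(q,2))
hand.command_gripper(.75)
pick(CAKES[3]); print(st())
c=read_camera("scene");cv2.imwrite("pics/g1.png",c["image"][:,:,::-1])
E
```

```text
[ 0.1   0.89 -0.22  1.43  0.23  0.84 -0.11]
[-0.09  1.01 -0.17  1.51  0.25  0.64 -0.29]
[-0.11  0.95 -0.14  1.76  0.27  0.45 -0.35]
grip (7.2, [0.4883, 0.235, 0.008], -0.001, [0.6, 1.2, 1.4])
(7.9, [0.488, 0.2348, 0.0993], 0.001, [0.0, 0.3, -0.1])
```

View pics/g1.png

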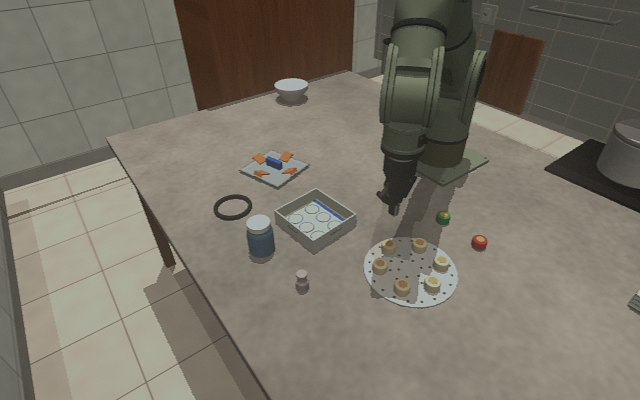

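```bash
python3 - <<'E'
from h import *
s=monitor.state()
for n in ["scene","top"]:
    c=read_camera(n)
    print(n,proj(c,s["ee_pos"]),proj(c,[.4883,.235,.0]),proj(c,[0,0,0]))
    p=proj(c,s["ee_pos"]).astype(int)
    crop(c["image"],max(p[0]-60,0),p[1]-50,p[0]+60,p[1]+90,4,f"pics/z_{n}.png",[proj(c,s["ee_pos"]),proj(c,[.4883,.235,.031])])
    print(cakes_px(c,(155,150,255,250) if n=="top" else (360,225,470,310)))
E
python3 -c "
import cv2,numpy as np
a=cv2.imread('pics/z_top.png');b=cv2.imread('pics/z_scene.png')
cv2.imwrite('pics/zj.png',cv2.resize(np.hstack([a,b]),None,fx=.8,fy=.8))"
```

```text
scene [391.06977135 224.06369756] [387.32938853 251.29476876] [436.89570952 157.59332207]
[(36, array([419.47222222, 241.52777778])), (31, array([388.83870968, 243.        ])), (37, array([441.54054054, 259.32432432])), (41, array([379.58536585, 262.46341463])), (44, array([432.63636364, 280.        ])), (47, array([402.23404255, 283.31914894]))]
top [227.86277586 199.16964752] [235.02702808 202.19488697] [318.25947118 386.78433205]
[]
```

View pics/zj.png

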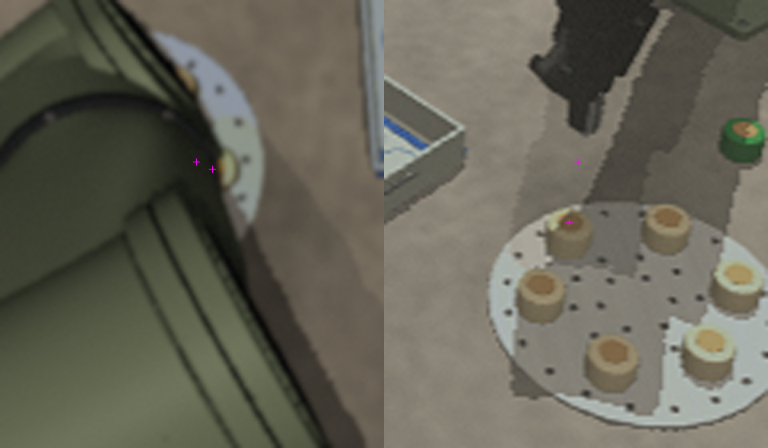

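Run:
```python
from h import *
robot.move_straight([.45,.1,.2],speed=.3)
ims=[]
for w in (0,1.0):
    hand.command_gripper(w)
    s=monitor.state();c=read_camera("scene");p=proj(c,s["ee_pos"]).astype(int);print(st(),proj(c,s["ee_pos"]))
    crop(c["image"],p[0]-40,p[1]-70,p[0]+40,p[1]+30,5,"pics/x.png",[proj(c,s["ee_pos"]),proj(c,s["ee_pos"]+[0,0,.019]),proj(c,s["ee_pos"]+[0,0,.073])]);ims.append(cv2.imread("pics/x.png"))
cv2.imwrite("pics/oc.png",np.hstack(ims))
```

```text
(9.1, [0.4498, 0.1006, 0.1995], 0.0, [-1.1, -0.4, 0.4]) [369.23571652 164.0616615 ]
(9.9, [0.45, 0.1, 0.2], 0.999, [-0.4, -0.0, 0.2]) [369.00727938 163.76870392]
```

View pics/oc.png

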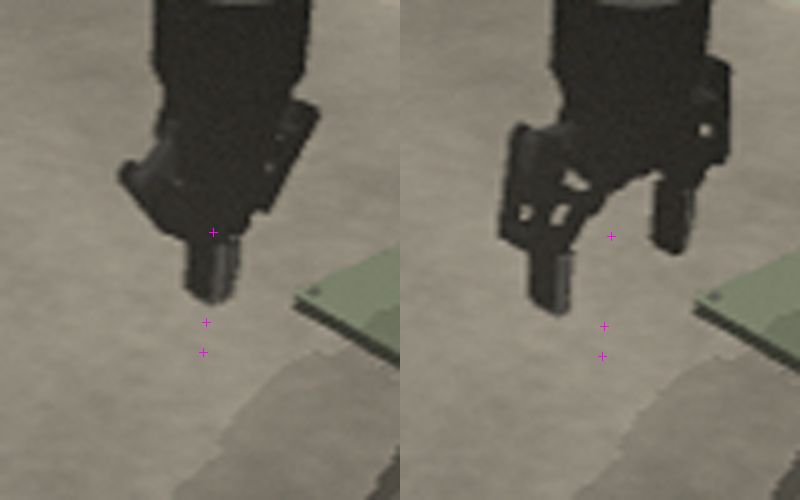

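Run:
```python
from h import *
hand.command_gripper(0)
robot.move_straight([.43,.12,.05],tool(A),speed=.2)
print(st())
print(robot.move_straight([.43,.12,-.03],speed=.03,contact_N=4),st())
s=monitor.state()
for n in ["scene","top"]:
    c=read_camera(n);p=proj(c,s["ee_pos"]).astype(int);print(n,p)
    crop(c["image"],p[0]-50,p[1]-60,p[0]+50,p[1]+40,5,f"pics/tc_{n}.png",[proj(c,[.43,.12,0])])
robot.move_straight([.43,.12,.05],speed=.1); print(st())
```

```text
(11.6, [0.4304, 0.12, 0.0507], -0.003, [0.0, -0.4, -0.1])
False (14.4, [0.43, 0.12, -0.0299], 0.002, [-0.1, 0.6, 0.1])
scene [373 228]
top [277 224]
(15.5, [0.4298, 0.1199, 0.0496], 0.004, [0.6, 0.1, 0.3])
```

View pics/tc_scene.png

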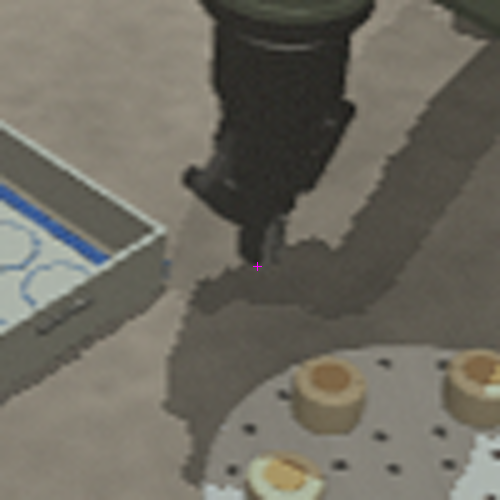

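Run:
```python
from h import *
robot.move_straight([.43,.12,-.025],speed=.2)
print(st())
print(robot.move_straight([.43,.12,-.05],speed=.02,contact_N=4),st())
robot.move_straight([.43,.12,.05],speed=.2); print(st())
```

```text
(16.0, [0.4297, 0.1199, -0.0248], 0.004, [-0.1, 0.6, -0.1])
True (16.6, [0.4301, 0.12, -0.0347], -0.002, [-0.2, -0.2, 7.1])
(17.2, [0.4301, 0.12, 0.0499], -0.001, [-0.2, 0.3, -0.2])
```

```bash
cat >> h.py <<'E'
ZO=-0.034   # reported TCP z when the tip is really at 0 (found by touching the table)
def go(xy,z,a=None,speed=.25,c=None):
    return robot.move_straight([xy[0],xy[1],z+ZO],None if a is None else tool(a),speed=speed,contact_N=c)
def pick(xy,a=A,z=0.008,o=.75):
    go(xy,.085,a,.35); hand.command_gripper(o)
    hit=go(xy,z,None,.15,8)
    if hit: print("contact on descent",st())
    hand.command_gripper(0.0); print("grip",st())
    go(xy,.10,None,.15); print("lift",st())
def place(xy,a=A,z=0.009):
    go(xy,.10,a,.3); print("over",st())
    go(xy,.03,None,.15)
    hit=go(xy,z,None,.05,6); print("down",hit,st())
    hand.command_gripper(0.6)
    go(xy,.10,None,.2); print("up",st())
E
python3 - <<'E'
from h import *
pick(CAKES[3])
c=read_camera("scene");crop(c["image"],300,150,480,320,4,"pics/g2.png")
E
```

```text
grip (19.4, [0.4888, 0.2352, -0.0248], 0.448, [-2.6, -1.2, 14.3])
lift (20.2, [0.488, 0.2348, 0.0655], 0.448, [-0.2, 0.3, -0.9])
```

View pics/g2.png

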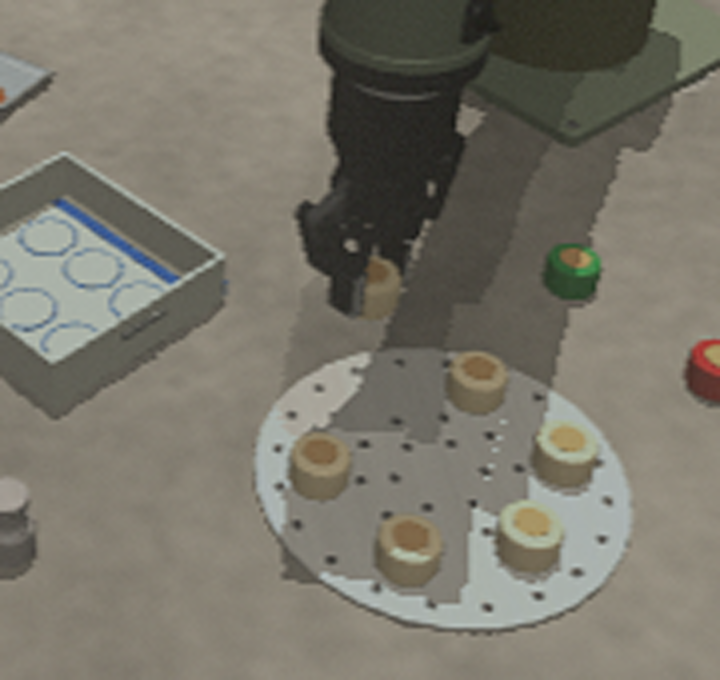

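Run:
```python
from h import *
place(bx(-.033,.052),z=.008)
go((.45,.18),.12)
for n in ["scene","top"]:
    c=read_camera(n); r=(260,180,370,260) if n=="scene" else (270,125,360,215)
    for a,p in cakes_px(c,r): 
        X=ray(c,p,.031)[:2]; print(n,a,X.round(4),(RB.T@(X-BOX)).round(4))
    crop(c["image"],*r,6,f"pics/p1_{n}.png")
```

```text
over (20.9, [0.5397, 0.0679, 0.0655], 0.445, [-0.6, 0.6, -0.1])
down True (22.0, [0.5395, 0.0676, -0.0257], 0.444, [0.4, 0.3, -0.4])
up (22.9, [0.54, 0.0676, 0.0661], 0.6, [-0.2, -0.2, -0.6])
scene 23 [0.5385 0.0683] [-0.0345  0.0527]
top 35 [0.5406 0.0675] [-0.0325  0.0518]
```

View pics/p1_scene.png

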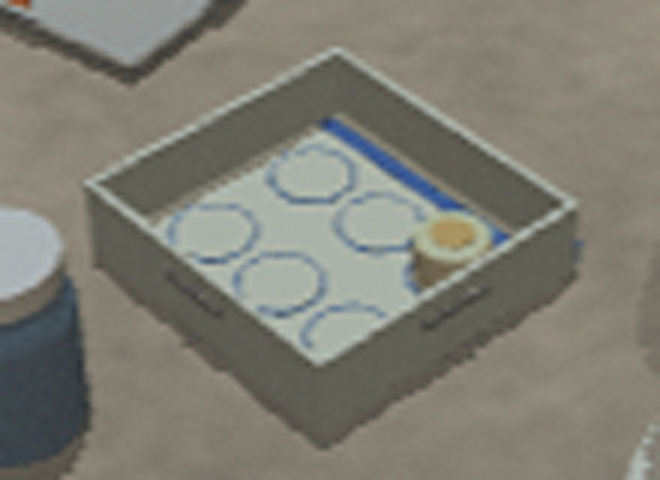

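```bash
cat > run.py <<'E'
from h import *
import sys
for i,(x,y) in [(5,(-.033,0)),(1,(-.033,-.052)),(4,(.033,.052)),(0,(.033,0)),(2,(.033,-.052))]:
    print("cake",i)
    pick(CAKES[i],z=.010)
    if monitor.state()["width"]<.38: print("LOST at lift"); sys.exit()
    t=bx(x,y); go(t,.10,A,.3)
    if monitor.state()["width"]<.38: print("LOST carrying",st()); sys.exit()
    place(t,z=.008)
    # check placement
    c=read_camera("scene"); 
    print([(RB.T@(ray(c,p,.031)[:2]-BOX)*1000).round(1).tolist() for a,p in cakes_px(c,(260,180,370,260))])
    e=min([np.linalg.norm(ray(c,p,.031)[:2]-t) for a,p in cakes_px(c,(260,180,370,260))]+[9])
    print("err",round(e,4))
E
python3 run.py
```

```text
cake 5
grip (25.5, [0.4195, 0.282, -0.0228], 0.446, [-1.9, -1.1, 14.8])
lift (26.2, [0.4188, 0.2816, 0.0655], 0.445, [-0.1, 0.6, -1.0])
over (27.6, [0.5446, 0.0168, 0.0661], 0.439, [0.7, -0.4, -0.2])
down True (28.7, [0.5449, 0.0159, -0.0247], 0.441, [0.8, 1.0, 2.0])
up (29.6, [0.5447, 0.0158, 0.0661], 0.601, [-0.7, -0.7, 0.2])
[[-33.8, -0.6], [-34.6, 51.5]]
err 0.001
cake 1
grip (31.8, [0.5567, 0.2721, -0.0226], 0.449, [-2.5, -1.9, 12.0])
lift (32.5, [0.5559, 0.2717, 0.0653], 0.447, [0.5, -0.6, -0.9])
over (34.0, [0.5494, -0.035, 0.066], 0.447, [-0.4, -0.2, -0.0])
down True (35.0, [0.549, -0.0359, -0.0236], 0.448, [0.2, 0.9, -0.0])
up (35.9, [0.5494, -0.036, 0.0662], 0.601, [-0.2, 0.2, -0.3])
[[-34.3, -51.5], [-33.7, -0.2], [-34.6, 51.5]]
err 0.0014
cake 4
grip (38.6, [0.4233, 0.36, -0.0227], 0.446, [-1.0, -1.8, 13.7])
lift (39.3, [0.4227, 0.3595, 0.0654], 0.443, [0.5, -0.1, -1.0])
over (40.8, [0.6056, 0.0744, 0.0661], 0.444, [-1.3, 0.4, -0.7])
down True (41.9, [0.6059, 0.0737, -0.0243], 0.443, [-0.0, 1.4, 0.2])
up (42.8, [0.6057, 0.0736, 0.0661], 0.602, [0.6, 0.8, -1.3])
[[-34.1, -
[... 187 characters left out ...]
(47.3, [0.6104, 0.0227, 0.066], 0.441, [0.4, 0.2, -0.6])
down True (48.4, [0.61, 0.0218, -0.0237], 0.444, [-0.5, -0.4, -1.0])
up (49.2, [0.6104, 0.0218, 0.0661], 0.595, [0.8, -0.1, -0.9])
[[-34.5, -51.9], [-34.1, -0.3], [-34.6, 51.5], [31.4, -0.0], [31.8, 52.4]]
err 0.0016
cake 2
grip (51.9, [0.495, 0.3911, -0.0226], 0.442, [-2.6, -2.1, 13.4])
lift (52.6, [0.4942, 0.3904, 0.0653], 0.445, [0.1, 0.1, 0.5])
over (54.5, [0.6151, -0.0293, 0.066], 0.442, [-0.2, -0.4, -1.1])
down True (55.5, [0.6146, -0.03, -0.0238], 0.446, [0.4, 0.1, -1.0])
up (56.4, [0.6151, -0.03, 0.0663], 0.604, [0.2, 0.1, 0.1])
[[-34.5, -51.9], [-33.9, -1.0], [31.6, -51.4], [-34.3, 51.8], [31.7, -0.0], [31.8, 52.4]]
err 0.0015
```

```bash
cat > lidfit.py <<'E'
from h import *
def lidfit(handle_z=0.026,show=None,xy0=(.5,-.22),verbose=True):
    out=[]
    for n in ["top","scene"]:
        c=read_camera(n);h=hsvof(c)
        u=proj(c,[*xy0,handle_z]);r=[int(u[0]-60),int(u[1]-50),int(u[0]+60),int(u[1]+50)]
        pp=[(round(d["p"],2),ray(c,d["position"],handle_z)[:2].round(4).tolist()) for d in pinpoint(n,"lid_handle")][:2]
        m=((abs(h[...,0]-109)<10)&(h[...,1]>110)&(h[...,2]>40)).astype(np.uint8)
        k=np.zeros_like(m);k[r[1]:r[3],r[0]:r[2]]=1;m*=k
        nn,l,st_,ce=cv2.connectedComponentsWithStats(m)
        if nn<2: print(n,"no handle",pp);continue
        i=1+np.argmax(st_[1:,4]);ys,xs=np.where(l==i)
        W=np.array([ray(c,(x,y),handle_z+(.015 if n=="top" else .006))[:2] for x,y in zip(xs,ys)])
        d=np.linalg.svd(W-W.mean(0))[2][0]
        o=(abs(h[...,0]-14)<8)&(h[...,1]>180)&(h[...,2]>60)
        T=[ray(c,p,handle_z-.008)[:2] for a,p in comps(o,20,r)]
        ang=np.arctan2(d[1],d[0])-np.pi/2; ang=(ang+np.pi/2)%np.pi-np.pi/2
        if verbose: print(n,"pin",pp,"blue",st_[i,4],W.mean(0).round(4),"lidyaw(mod pi)",round(ang,3),"tabs",np.round(T,4).tolist(),"tabmean",np.mean(T,0).round(4) if T else None)
        if show: crop(c["image"],*r,6,f"pics/{show}_{n}.png",[proj(c,[*xy0,handle_z+.015])])
if __name__=="__main__":
    go((.45,.25),.15); print(st())
    lidfit(show="lid1")
E
python3 lidfit.py
```

```text
(57.9, [0.4505, 0.2489, 0.1158], 0.606, [0.9, -0.5, 1.3])
top pin [(0.84, [0.52, -0.2732])] blue 151 [ 0.522 -0.277] lidyaw(mod pi) 0.311 tabs [[0.5887, -0.2595], [0.5454, -0.3491], [0.5008, -0.2079], [0.4581, -0.3]] tabmean [ 0.5233 -0.2792]
scene pin [(0.89, [0.5269, -0.2677])] blue 49 [ 0.5165 -0.2872] lidyaw(mod pi) 0.271 tabs [] tabmean None
```

Run:
```python
from h import *
ims=[]
for n in ["top","scene"]:
    c=read_camera(n);u=proj(c,[.522,-.275,.026]);x,y=int(u[0]),int(u[1])
    crop(c["image"],x-45,y-45,x+45,y+45,4.4,"pics/x.png",[proj(c,[.521,-.275,.041])]+[proj(c,np.r_[np.array([.521,-.275])+np.array([[np.cos(.29),-np.sin(.29)],[np.sin(.29),np.cos(.29)]])@[i*.087,j*.092],.011]) for i in(-1,1) for j in(-1,1)]);ims.append(cv2.imread("pics/x.png"))
cv2.imwrite("pics/lid2.png",np.hstack(ims))
cv2.imwrite("pics/scene2.png",c["image"][:,:,::-1])
```

```text
(no output)
```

View pics/lid2.png

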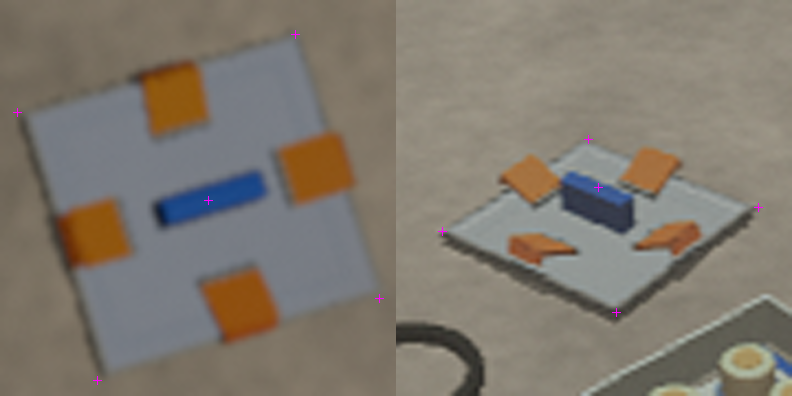

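View pics/scene2.png

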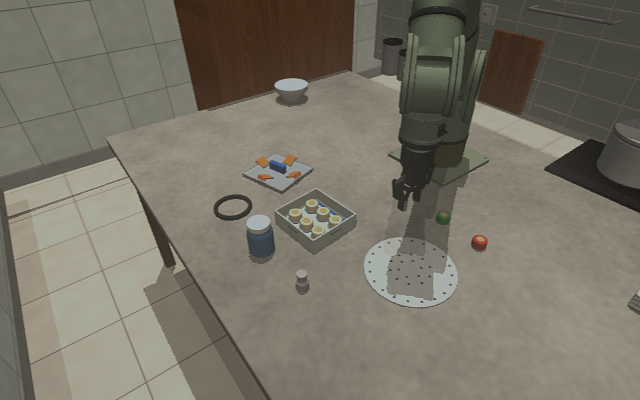

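Run:
```python
from h import *
L=(.522,-.276);a=.30
hand.command_gripper(.5)
go((.45,.2),.18,A,.3)
robot.move_to([*L,.15+ZO],tool(a)); print(st())
go(L,.08,None,.2)
print(go(L,.018,None,.08,6),st())
hand.command_gripper(0); print("grip",st())
go(L,.05,None,.1); robot.pause(.3); print("lift",st())
c=read_camera("scene");u=proj(c,[*L,.05]).astype(int)
crop(c["image"],u[0]-60,u[1]-60,u[0]+60,u[1]+60,5,"pics/lg.png")
```

```text
(60.5, [0.5226, -0.2746, 0.1161], 0.502, [0.4, -0.1, -0.1])
False (62.0, [0.5222, -0.2761, -0.0156], 0.499, [-0.4, 0.2, 0.2])
grip (62.3, [0.5223, -0.2761, -0.0154], 0.193, [-0.4, 0.1, 5.8])
lift (63.1, [0.5218, -0.2759, 0.0156], 0.194, [-0.6, 0.7, -3.5])
```

View pics/lg.png

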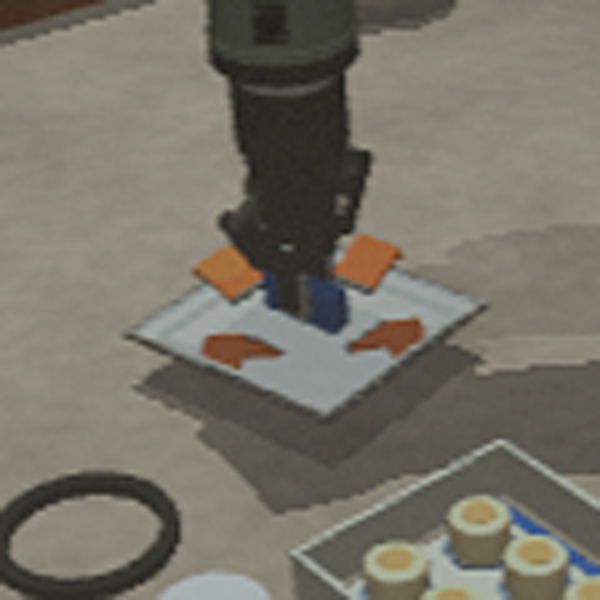

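Run:
```python
from h import *
c=read_camera("scene");u=proj(c,[.522,-.276,.05]).astype(int)
f=lambda x,y:ray(c,(x/5-.5+u[0]-60,y/5-.5+u[1]-60),.043)[:2]
l,fr,r=f(127,333),f(325,416),f(487,305)
print(l,fr,r,"centre",(l+r)/2, np.linalg.norm(l-r),np.linalg.norm(l-fr),np.linalg.norm(r-fr), "diag should",np.hypot(.174,.184))
print("ydir yaw",np.arctan2(*(fr-l)[::-1])-np.pi/2,"xdir yaw",np.arctan2(*(fr-r)[::-1]))
print(st())
```

```text
[ 0.63224693 -0.33421917] [ 0.57685312 -0.16668194] [ 0.41542168 -0.21106162] centre [ 0.5238343  -0.27264039] 0.2493611329293503 0.17645735109717778 0.16742062433613378 diag should 0.25324296633865273
ydir yaw 0.31932089441099554 xdir yaw 0.2682857581299965
(63.2, [0.5219, -0.2759, 0.0158], 0.193, [-0.7, 0.6, -2.8])
```

Run:
```python
from h import *
L=(.522,-.276)
go(L,.10,None,.15); print(st())
T=bx(-.001,-.002)
go(T,.10,A,.12); robot.pause(.3); print("over",st())
ims=[]
for n in ("scene","top"):
    c=read_camera(n);u=proj(c,[*T,.08]).astype(int)
    crop(c["image"],u[0]-50,u[1]-60,u[0]+50,u[1]+60,4,"pics/x.png");ims.append(cv2.imread("pics/x.png"))
cv2.imwrite("pics/ov.png",np.hstack(ims))
```

```text
(63.6, [0.5218, -0.2761, 0.0656], 0.2, [0.3, 0.1, -2.5])
over (66.6, [0.5768, 0.0167, 0.066], 0.197, [-0.0, 0.7, -3.0])
```

View pics/ov.png

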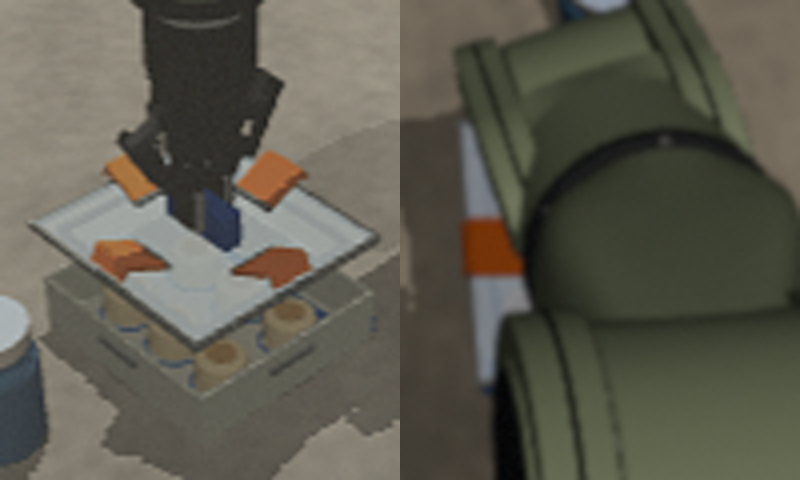

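Run:
```python
from h import *
c=read_camera("scene");T=bx(-.001,-.002);u=proj(c,[*T,.08]).astype(int)
f=lambda x,y,z=.093:ray(c,(x/4-.5+u[0]-50,y/4-.5+u[1]-60),z)[:2]
l,r,fr=f(30,226),f(378,240),f(197,346)
print("centre",(l+r)/2,"box",BOX,"tcp",T,"boxframe",RB.T@((l+r)/2-BOX),np.linalg.norm(l-r))
print("yaw",np.arctan2(*(fr-l)[::-1])-np.pi/2,np.arctan2(*(fr-r)[::-1]))
print("front expected",RB.T@(fr-BOX))
for i,j in((1,-1),(-1,1),(1,1)):
    p=proj(c,np.r_[bx(i*.087,j*.092),.093]); print(i,j,(p-u+[50,60]+.5)*4)
```

```text
centre [0.57998086 0.01910678] box [0.5776 0.0189] tcp [0.5767838  0.01681822] boxframe [ 2.38980754e-03 -8.04937570e-06] 0.24795189024360476
yaw 0.1123795827326004 0.07551835809667694
front expected [0.08363646 0.08761992]
1 -1 [ 29.08404704 224.42682587]
-1 1 [384.13644102 238.78480186]
1 1 [197.51286849 351.72236279]
```

Run:
```python
from h import *
T=bx(-.001,-.002)
print(go(T,.068,None,.1,8),st())
print(go(T,.055,None,.04,6),st())
robot.pause(.3);print(st())
c=read_camera("scene");u=proj(c,[*T,.06]).astype(int)
crop(c["image"],u[0]-55,u[1]-60,u[0]+55,u[1]+50,6,"pics/se.png")
```

```text
False (67.2, [0.5768, 0.0169, 0.0341], 0.195, [0.2, -0.1, -2.3])
True (67.5, [0.5771, 0.0168, 0.0223], 0.198, [-0.1, 0.5, 7.7])
(67.8, [0.577, 0.0168, 0.0223], 0.195, [-0.3, 0.1, 5.2])
```

View pics/se.png

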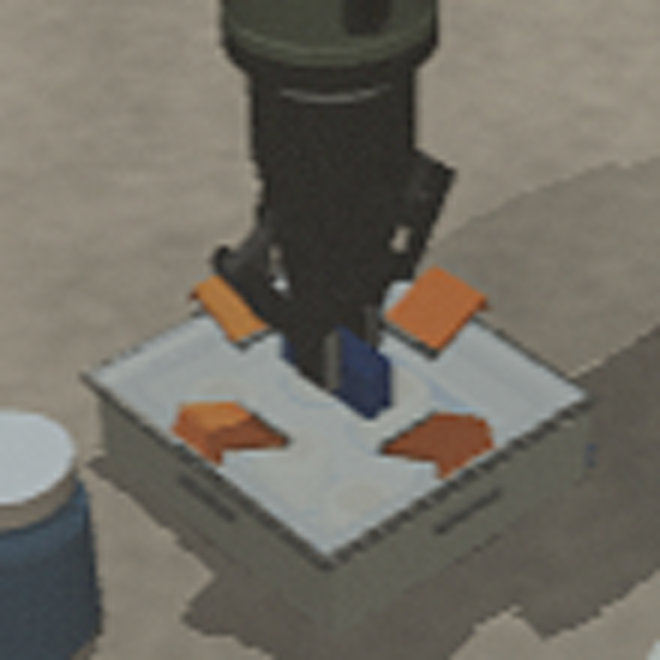

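Run:
```python
from h import *
T=bx(-.001,-.002)
hand.command_gripper(.5); robot.pause(.3); print(st())
go(T,.14,None,.12)
go((.45,.25),.16,None,.3); print(st())
ims=[]
X=[np.r_[bx(i*.087,j*.092),.049] for i in(-1,1) for j in(-1,1)]+[np.r_[BOX,.079]]
for n in ("scene","top"):
    c=read_camera(n);u=proj(c,[*T,.05]).astype(int)
    crop(c["image"],u[0]-50,u[1]-50,u[0]+50,u[1]+50,4,"pics/x.png",[proj(c,x) for x in X]);ims.append(cv2.imread("pics/x.png"))
    print(n,[(round(d["p"],2),(RB.T@(ray(c,d["position"],.064)[:2]-BOX)).round(4)) for d in pinpoint(n,"lid_handle")][:2])
cv2.imwrite("pics/seated.png",np.hstack(ims))
```

```text
(68.5, [0.5767, 0.0168, 0.0221], 0.501, [-0.1, -0.6, -1.0])
(70.4, [0.4506, 0.2486, 0.1257], 0.497, [0.1, -0.5, -1.1])
scene [(0.9, array([-0.0069, -0.0109]))]
top [(0.74, array([-0.0045, -0.0072]))]
```

View pics/seated.png

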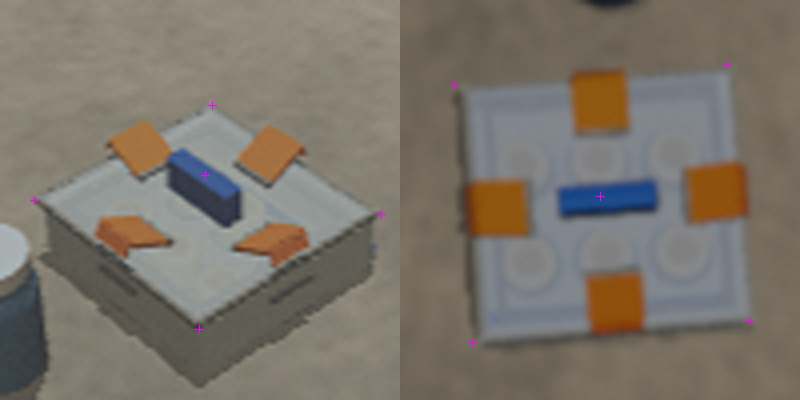

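```bash
cat > press.py <<'E'
from h import *
def press(dx,dy,N=20,z=.051):
    t=bx(dx-.001,dy-.003)
    go(t,.11,A,.25)
    go(t,.075,None,.15,10)
    hit=go(t,z,None,.03,N); s=st(); robot.pause(.15)
    print((dx,dy),hit,"tip z",round(s[1][2]-ZO,4),s[3],st()[3])
    go(t,.11,None,.15)
E
python3 - <<'E'
from press import *
hand.command_gripper(0)
press(0,.080)
c=read_camera("scene");u=proj(c,[*BOX,.05]).astype(int)
crop(c["image"],u[0]-55,u[1]-60,u[0]+55,u[1]+50,6,"pics/pr.png")
E
```

```text
(0, 0.08) True tip z 0.0524 [-3.0, 0.0, 15.2] [-3.0, 0.3, 14.9]
```

View pics/pr.png

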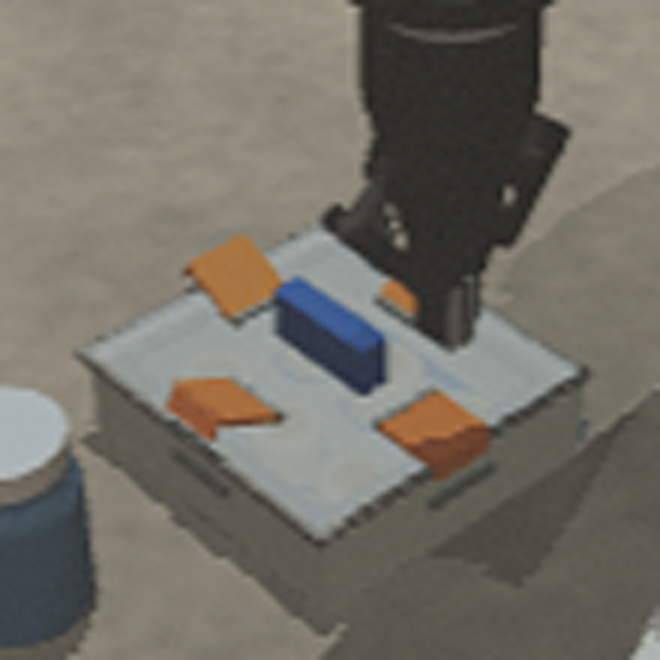

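Run:
```python
from press import *
press(-.075,0); press(0,-.080); press(.075,0)
go((.45,.25),.16,None,.3); print(st())
ims=[]
X=[np.r_[bx(i*.087,j*.092),.049] for i in(-1,1) for j in(-1,1)]+[np.r_[BOX,.079]]
for n in ("scene","top"):
    c=read_camera(n);u=proj(c,[*BOX,.05]).astype(int)
    crop(c["image"],u[0]-50,u[1]-50,u[0]+50,u[1]+50,4,"pics/x.png",[proj(c,x) for x in X]);ims.append(cv2.imread("pics/x.png"))
    print(n,[(round(d["p"],2),(RB.T@(ray(c,d["position"],.064)[:2]-BOX)).round(4)) for d in pinpoint(n,"lid_handle")][:2])
cv2.imwrite("pics/pressed.png",np.hstack(ims))
```

```text
(-0.075, 0) True tip z 0.0523 [-2.6, -0.2, 17.5] [-2.1, 0.7, 17.1]
(0, -0.08) True tip z 0.0525 [-2.4, 0.3, 14.1] [-2.6, -0.1, 13.9]
(0.075, 0) True tip z 0.0525 [-2.9, 0.1, 12.2] [-2.1, -0.3, 11.8]
(82.4, [0.4508, 0.2487, 0.1255], -0.004, [-0.3, -0.6, -0.1])
scene [(0.9, array([-0.0068, -0.0077]))]
top [(0.81, array([-0.0038, -0.0046])), (0.24, array([ 0.161 , -0.0134]))]
```

View pics/pressed.png

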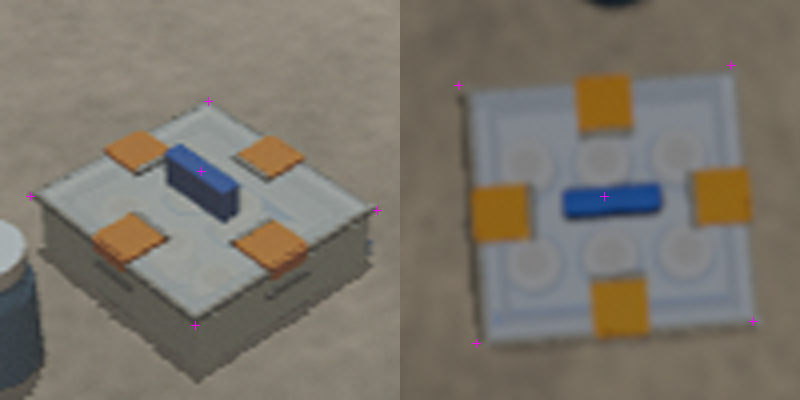

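Run:
```python
from press import *
for d in [(0,.083),(-.078,0),(0,-.083),(.078,0)]:
    t=bx(d[0]-.001,d[1]-.003); go(t,.11,A,.25); go(t,.065,None,.15,10)
    h=go(t,.049,None,.015,4); s=st(); print("light",d,h,round(s[1][2]-ZO,4),s[3],end=" ")
    h=go(t,.049,None,.015,24); s=st(); print("hard",h,round(s[1][2]-ZO,4),s[3])
    go(t,.11,None,.2)
t=bx(.045,.05); go(t,.11,A,.25); go(t,.065,None,.15,10)
print("plate",go(t,.045,None,.015,4),round(st()[1][2]-ZO,4)); go(t,.11,None,.2)
go((.45,.25),.16,None,.3); print(st())
ims=[]
for n in ("scene","top"):
    c=read_camera(n);u=proj(c,[*BOX,.05]).astype(int)
    crop(c["image"],u[0]-48,u[1]-45,u[0]+48,u[1]+45,8 if n=="scene" else 4,f"pics/fin_{n}.png")
    cv2.imwrite(f"pics/full_{n}.png",c["image"][:,:,::-1])
```

```text
light (0, 0.083) True 0.0525 [-0.5, -0.6, 8.3] hard True 0.0522 [-4.7, -0.1, 21.1]
light (-0.078, 0) True 0.0524 [-1.3, -0.5, 11.8] hard True 0.052 [-5.5, -0.2, 27.1]
light (0, -0.083) True 0.0526 [-0.6, -0.2, 9.1] hard True 0.0523 [-5.2, 0.1, 19.1]
light (0.078, 0) True 0.0526 [-0.6, -0.7, 7.8] hard True 0.0523 [-5.3, -0.5, 15.8]
plate True 0.0483
(96.3, [0.4508, 0.2486, 0.1254], -0.001, [0.7, -0.8, -0.7])
```

View pics/fin_scene.png

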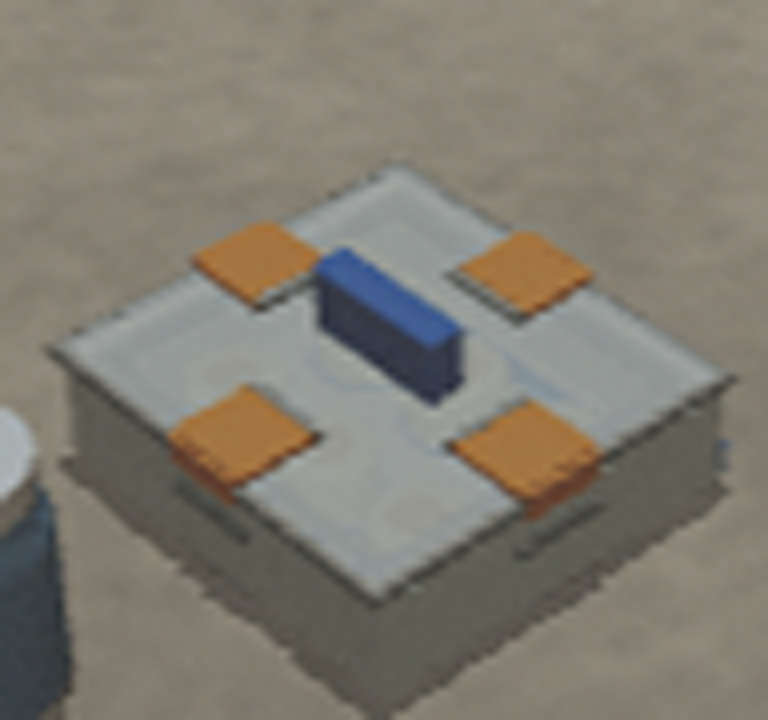

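View pics/full_scene.png

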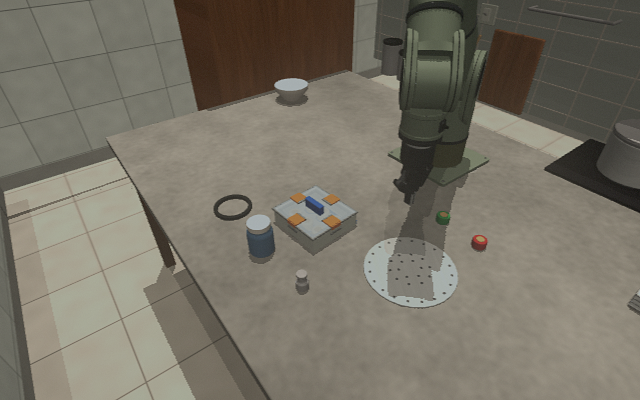

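```bash
python3 -c "
from station import *
robot.hand_in(); print(monitor.state()['clock'])"
```

```text
the job is handed in; nothing more can be done
the job is handed in; nothing more can be done
```

I packed all six rice cakes, row a first and then row b. I put the lid on with its tabs up, pressed all four tabs, and handed the job in after about 96 s of robot time with the gripper well clear. Handing in gives no verdict, so what follows is my own checks.

- **Cakes:** in the scene camera, each one lay within about 2 mm of its ring when placed. The last picture through the clear lid shows them still in place.
- **Tabs:** light touches found all four at the same height, to 0.2 mm. That is 4.2 mm above the lid plate, against 4.5 mm expected for flush. Pressing harder moved them only about 0.4 mm further.
- **Lid:** it made contact at the expected seated height and looks level all round.
- **Bystanders:** the jar, weight and gasket look unmoved, and I did not touch the red and green look-alikes.

**Checks that failed or disagreed:**
- **Tool height:** the real fingertip sat about 34 mm above the reported TCP height. My first grasp closed on air over a cake without moving it. I measured the offset by touching the table and corrected every later move.
- **Lid centring:** the estimates of its offset from the box centre differ. The lid's corners suggest about 3 mm. The network's handle point gave about 6 mm from the top camera and 10 mm from the scene camera, and the last is over the 9 mm limit. I went by the corners, because the lip sits inside the box mouth with 5 mm clearance a side, so the offset can't exceed about 7 mm.

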